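# Hold a mould wall against its sealing plate

## Task

Take the taller of the two boards out of the wooden rack, stand it upright in the groove of the casting frame, down on the base and still clear of the sprung sealing plate, then slide it along the groove into the plate and press gently with a steady force of about 10 N so that I can screw it on. Finish while still holding and pressing it there: do not let go. Never ram the plate, and leave the shorter board, the bucket and the plaster cones where they are.

Things in the scene. Friction and masses are not known exactly. Their poses are not given: they have to be found in the camera images.
- tall_board: Plain plywood board, the taller of two, standing on its long edge in one slot of the rack: 130 long (own x), 12 thick (own y), 100 high (own z). Origin at the centre of its underside. 0.10 to 0.17 kg. Both ways round are alike.
- short_board: Plain plywood board of the same length and thickness (130 x 12) but only 65 high, standing in the other slot of the rack. Leave it. Origin at the centre of its underside, x along its length.
- rack: Dark wooden rack fixed to the table, plate 160 (x) x 170 (y) x 12 high. On it two slots along its x, at y = -45 and y = +45, each between two rails 130 long, 10 wide, whose tops are 47 above the table; slot 16 wide, its floor 12 above the table. Origin at the centre of the underside. Which board is in which slot varies.
- frame: Casting frame fixed to the table: wooden base 200 (x) x 300 (y) x 18 high, origin at the centre of its underside. Rear wall at x = -90 to -75, y = -110 to 135, end wall at y = 115 to 135, x = -90 to 90, tops 108 above the table. Clay dome 70 across, top 51 above the table, at x = -20, y = -10. A groove runs along y at x = 60 to the sprung sealing plate before the end wall.
- groove (a point): Point on the groove's centre line and floor (top of the base, 18 above the table), at the frame's x = 60, y = 0. Axes as the frame's: y along the groove towards the sealing plate, z up. The groove is 15 wide, between two rails 12 wide with tops 38 above the table, from y = -135 to y = 80, open above and at the -y end.
- seal_face (a point): Centre of the sealing plate's rubber-covered face, which looks along the frame's -y; face 30 wide, 62 high, its centre 55 above the table. At rest it lies at the frame's x = 60, y = 85; it moves with the plate.
- seal_plate (a joint): How far the sprung sealing plate is pushed in towards the end wall (frame's +y), in m: 0 at rest, 0.020 at its stop. Spring of 1000 N/m without preload: 10 N at 0.010.
- bucket: Small open white plastic bucket without a handle, 80 across the mouth and 100 high, beyond the work. Origin at the centre of its underside. Leave it.
- cone_big: White plaster cone, 84 across and 172 high, standing beyond the work. Origin at the centre of its underside. Leave it.
- cone_small: White plaster cone, 64 across and 92 high, standing beyond the work. Origin at the centre of its underside. Leave it.

How it is judged (in metres and radians):
On the way, in this order (a step that is already met when the one before it is completed fails the run):
1. The tall board is lifted clear of the rack's slots (z of tall_board in the frame of rack above 0.048 m), for 0.1 s.
2. The tall board stands upright in the groove, down on the base (within 4 mm), with the sealing plate not yet pushed (under 1.5 mm, under 1 N) (x of tall_board in the frame of groove between -0.0035 and 0.0035 m and z of tall_board in the frame of groove between -0.004 and 0.004 m and angle between the x axis of tall_board and the y axis of frame, either way round below 0.07 rad and angle between tall_board's own z axis and vertical below 0.07 rad and value of joint seal_plate below 0.0015 m and contact force between tall_board and seal_plate below 1 N), for 0.2 s.
At the end, for the whole second after the job is handed in: The robot still holds the tall board with its fingers (over 2 N): it stands in the groove (within 3.5 mm of the centre line, 4 mm of the floor, 4 degrees of upright and of the groove's direction), at rest, and presses the sealing plate with 5 to 15 N (plate pushed in 5 to 15 mm) (x of tall_board in the frame of groove between -0.0035 and 0.0035 m and z of tall_board in the frame of groove between -0.004 and 0.004 m and angle between the x axis of tall_board and the y axis of frame, either way round below 0.07 rad and angle between tall_board's own z axis and vertical below 0.07 rad and contact force between tall_board and seal_plate between 5 and 15 N and value of joint seal_plate between 0.005 and 0.015 m and contact force between the fingers and tall_board above 2 N and linear speed of tall_board below 0.01 m/s); the arm keeps its last pose, push and grip.
It fails at once if The sealing plate is rammed (over 25 N) (contact force between anything else and seal_plate above 25 N).
It fails at once if The short board is disturbed (moved over 20 mm) (distance of short_board from where it was at the start of the episode above 0.02 m).
It fails at once if The bucket is disturbed (moved over 20 mm) (distance of bucket from where it was at the start of the episode above 0.02 m).
It fails at once if The cone big is disturbed (moved over 20 mm) (distance of cone_big from where it was at the start of the episode above 0.02 m).
It fails at once if The cone small is disturbed (moved over 20 mm) (distance of cone_small from where it was at the start of the episode above 0.02 m).
It also fails if it takes over 45 s, if anything falls off the work surface, if the arm or the gripper's body presses on something with over 40 N, if the wrist force passes 120 N, or if a joint passes its speed limit or range.

## Robot

A 6-joint arm with a two-finger parallel gripper is mounted at the origin on the work surface. World frame = base frame: x ahead of the robot, y to its left, z up, the work surface at z = 0. Lengths are in mm, angles in degrees, forces in N, time in s.
With the tool pointing down it reaches from about 350 to 850 mm from the base axis. Payload 8.1 kg.
Tool frame: the origin (TCP) lies midway between the tips of the shut fingers; the grasp point (between the pads) lies 19 mm behind it (r.pinch_z is the distance from the TCP to the grasp point, in mm); z points along the fingers, y is the line along which they close (so a half turn about z gives the same grasp; the last joint's range is limited). The gripper opens to 85 mm and grips with 20 to 120 N. Pads are 22 mm wide; open, the fingers measure 114 mm over their backs; the gripper's body (76 mm by 85 mm) begins 54 mm behind the grasp point. The pads swing forward as they close: fully open they stand 13 mm farther back than shut.
Start: joints at [64.95, 7.471, 85.268, -0, 87.261, -4.893], TCP at [206.732, 563.265, 231.292] pointing down, gripper open.
Joint ranges: [-169.43, 169.43], [-51.17, 129.36], [1.28, 143.12], [-76.62, 256.62], [0, 156.53], [-152.29, 152.29]. Speed limits (degrees/s): [136.94, 136.94, 159.86, 180, 180, 180].

## Interface

Orientations are given as [roll, pitch, yaw] about the fixed x, y, z axes, in that order (R = Rz(yaw) Ry(pitch) Rx(roll)).
In Python, from bench import r gives the robot as it stands.
- The arm moves only by the shell command python3 -m jog 'ROWS' [OPENING] [FORCE]. ROWS is JSON, one flat list of numbers, 6 for each row, row after row: the shift along the tool's x, y, z in m, then the turn, a rotation vector about the tool's x, y, z in rad. A call has 1 to 8 rows; each row is the pose to reach, as a shift and turn from the pose commanded when the call began, along the tool's axes at that moment; what a row does not reach only later rows make up. A row lasts 1/8 s, in which the tool goes at most 62.5 mm and 10.7 degrees, less where a joint would pass 70% of its speed; a pose out of reach is approached as far as the arm can. A call with a gripper value outside its range is refused whole. OPENING is the opening, from -1 (shut) to 1 (fully open), set as the call begins (- or left out, the last holds). The fingers move at their own pace and stop on an object; FORCE is the grip in N (left out, the last holds). Time passes only in rows, so rows that repeat a pose let the fingers close. It gives the time, the measured TCP pose, the force, the opening and the grip force at its end, in the units of the state.
- r.sense(): the state, without advancing time (a new reading comes with each control period).
- r.snapshot(name): name is "scene" or "top"; returns a dict with "pixels" (400x640x3 uint8, red, green, blue), "range_z" (400x640 float32, mm along the optical axis (not along the pixel's ray), 0 where there is no reading), "K" (3x3 intrinsics, pixels), "rvec" (rotation vector, rad) and "tvec" (3), from world to camera coordinates, as OpenCV has them. Camera axes: x right, y down, z forward; pixel columns grow to the right and rows downward; lengths in mm; the calibration is good to about 2 mm. A picture is of the moment at which its call begins.
- r.hand_in(): hands the job in; it is judged then, once.
Trained networks look in a picture, given as the dict that the camera call returned (one of the last four; its "shot" number tells which), for a name from the list of things; names that differ only in an ending like _2 or _b are one class to them, and where a whole thing is asked for, a point or a joint stands for the part that bears it (a point fixed in the world has none). Each returns a list of dicts, best first, with "score" (0 to 1); they miss things now and then, are a little off and sometimes report something else, mostly with a low value. They report only what shows in the picture. A call takes as long as a camera call.
- r.look_for(picture, target): "bbox" ([left, top, right, bottom] in pixels, round what is visible of it).
- r.outline_of(picture, target): "region" (400x640 bool, what is visible of it) and "bbox" ([left, top, right, bottom] in pixels, round what is visible of it).
The state is a dict: "time": time; "joint_pos": joint angles; "qd": joint speeds; "joint_efforts": joint torques, N m; "tool_pos": TCP position; "tcp_rot": TCP orientation; "ft_force": force on the tool from outside, world axes, zero at the start; "wrist_torque": the same for the moment, N m; "finger_gap": finger opening in mm; "grip_force": force on a finger pad.
Only numpy, scipy, OpenCV 4.12 (cv2) and the standard library are available. Lean on these libraries where they do the work, as an engineer would, in place of code of your own. Each camera call takes 0.05 s, during which the arm holds its last target. There are 200 camera calls.

## Working session

There is one attempt and no reset: what is moved stays moved. The work goes in short steps, Python scripts to look and compute and a shell command to move; the robot and the scene stay as the last step left them, time stands still between calls to the robot, and variables do not carry over. Pictures are saved under pics/ and viewed, at most 10 in all, crops included, and the job is handed in when it is done.

```bash
mkdir -p pics; ls; cat > h.py <<'E'
import numpy as np, cv2
from bench import r
def snap(n,f=None):
    s=r.snapshot(n)
    if f: cv2.imwrite('pics/'+f,cv2.cvtColor(s['pixels'],cv2.COLOR_RGB2BGR))
    return s
def cloud(s):
    z=s['range_z'].astype(float);K=s['K'];v,u=np.mgrid[:400,:640]
    P=np.stack([(u-K[0,2])*z/K[0,0],(v-K[1,2])*z/K[1,1],z],-1)
    R=cv2.Rodrigues(np.array(s['rvec'],float))[0]
    W=(P-np.array(s['tvec'],float).ravel())@R
    W[z==0]=np.nan
    return W
def rect(p):
    (c,w,a)=cv2.minAreaRect(p[:,:2].astype(np.float32)); return np.round(c,1),np.round(w,1),round(a,2)
E
python3 - <<'E'
from h import *
for n in('top','scene'):
    s=snap(n,n+'1.png');W=cloud(s)
    print(n,s['K'].ravel()[[0,2,5]],-cv2.Rodrigues(np.array(s['rvec'],float))[0].T@np.array(s['tvec'],float).ravel())
    for t in('tall_board','short_board','rack','frame','seal_plate','bucket','cone_big','cone_small'):
        for d in r.outline_of(s,t)[:2]:
            p=W[d['region']];p=p[~np.isnan(p[:,0])]
            if len(p)<5: print(t,len(p));continue
            print(t,round(d['score'],2),np.round(d['bbox']),np.round(np.percentile(p,[2,50,98],axis=0)).tolist(),rect(p))
print(r.sense())
E
```

```text
pics
top [486.16300231 308.04878121 199.67082029] [401.72827995  34.74883488 986.61500236]
tall_board 0.58 [399. 212. 422. 287.] [[433.0, -159.0, 38.0], [494.0, -148.0, 105.0], [558.0, -141.0, 114.0]] (array([ 496.9, -161.4]), array([129.6,  38.5]), 4.01)
short_board 0.94 [442. 215. 463. 286.] [[429.0, -249.0, 38.0], [490.0, -239.0, 74.0], [553.0, -232.0, 80.0]] (array([ 495.3, -240. ]), array([137.2,  17. ]), 2.98)
rack 0.59 [378. 208. 473. 298.] [[418.0, -278.0, 8.0], [491.0, -197.0, 13.0], [573.0, -113.0, 49.0]] (array([ 495.9, -196.2]), array([159.7, 170.3]), 4.1)
frame 0.77 [147. 181. 315. 302.] [[434.0, 42.0, 15.0], [530.0, 190.0, 20.0], [634.0, 315.0, 110.0]] (array([542.4, 195.6]), array([219.1, 320.3]), 5.14)
seal_plate 0.8 [164. 202. 186. 228.] [[569.0, 275.0, 17.0], [584.0, 279.0, 70.0], [607.0, 307.0, 91.0]] (array([591.6, 291.9]), array([48.4, 31.6]), 5.75)
seal_plate 0.55 [399. 214. 421. 286.] [[435.0, -158.0, 40.0], [495.0, -148.0, 105.0], [556.0, -141.0, 114.0]] (array([ 496.7, -162.5]), array([128.5,  36.5]), 4.0)
bucket 0.56 [288. 110. 332. 155.] [[699.0, -12.0, 3.0
[... 2377 characters left out ...]
9, 61.2]), 5.77)
{'time': 0.9, 'joint_pos': array([ 6.49532324e+01,  7.46932284e+00,  8.52661514e+01, -1.67115574e-03,
        8.72621824e+01, -4.89390921e+00]), 'qd': array([-0.04834832,  0.06502189,  0.0792577 ,  0.02714334,  0.07436583,
       -0.08784447]), 'joint_efforts': array([ 1.16287160e-04, -5.69299436e+01, -5.00868165e+01, -1.60616773e-04,
        7.11268112e-04,  4.76853074e-05]), 'tool_pos': array([206.71860005, 563.27915539, 231.32727575]), 'tcp_rot': array([1.79997808e+02, 1.86308387e-03, 1.59847221e+02]), 'ft_force': array([0.93890288, 0.06245999, 0.2114228 ]), 'wrist_torque': array([ 0.03912581, -0.05742753, -0.06597286]), 'grip_force': 0.0, 'finger_gap': 85.72155263254649}
```

```bash
cat >m.py <<'E'
from h import *
def band(W,x,y,z):
    m=(W[...,0]>x[0])&(W[...,0]<x[1])&(W[...,1]>y[0])&(W[...,1]<y[1])&(W[...,2]>z[0])&(W[...,2]<z[1]);return W[m]
for n in('top','scene'):
    s=r.snapshot(n);W=cloud(s)
    b=band(W,(410,580),(-185,-110),(106,122));print(n,'tall top',len(b),rect(b),b.mean(0))
    b=band(W,(410,590),(-290,-110),(40,55));print('rack rail tops',len(b),rect(b),b.mean(0))
    b=band(W,(400,660),(20,340),(100,118));print('walls',len(b),rect(b),np.median(b[:,2]))
    b=band(W,(400,660),(20,340),(10,118));print('frame',len(b),rect(b))
    b=band(W,(560,650),(20,265),(31,44));print('rails',len(b),rect(b),np.median(b[:,2]))
    b=band(W,(550,650),(20,340),(84,97));print('plate top',len(b),rect(b),b.mean(0))
    b=band(W,(400,600),(40,260),(42,60));print('dome',len(b),rect(b),b.mean(0))
E
python3 m.py
```

```text
top tall top 518 (array([ 496.3, -151.5]), array([129.5,  13.3]), 4.21) [ 495.51183545 -150.88768772  111.77434571]
rack rail tops 1138 (array([ 494.1, -196.4]), array([137.4, 127.4]), 3.78) [ 493.45022908 -192.72099572   46.69901946]
walls 2287 (array([534.1, 198.7]), array([179.9, 246. ]), 5.84) 108.5642730005398
frame 15499 (array([536. , 185.6]), array([201.3, 299.4]), 5.84)
rails 1364 (array([598.3, 162.1]), array([ 40.3, 209.9]), 5.79) 38.15031723116364
plate top 144 (array([582.9, 291. ]), array([62.8, 31.6]), 5.53) [584.21154322 291.33531413  89.12423205]
dome 490 (array([516.1, 168.7]), array([143.5, 190.6]), 5.57) [507.62970894 171.71488477  46.93329562]
scene tall top 263 (array([ 497.3, -153.1]), array([131.,  12.]), 4.12) [ 500.36616765 -152.99887179  112.83232899]
rack rail tops 787 (array([ 499., -198.]), array([134., 126.]), 3.84) [ 504.28230009 -203.29356032   47.98100541]
walls 1092 (array([534. , 197.2]), array([181.6, 248.8]), 5.49) 108.3729350242931
frame 9483 (array([536.5, 181.8]), array([201.7, 298.4]), 6.03)
rails 859 (array([598.7, 160.7]), array([ 42.1, 212.1]), 6.24) 38.412591602655375
plate top 127 (array([588.5, 293.6]), array([65.9, 43.1]), 21.17) [586.83400791 296.66238462  89.4630584 ]
dome 473 (array([523.4, 164.4]), array([138.8, 197.1]), 2.58) [489.7911109  161.8907177   49.29001263]
```

View pics/top1.png

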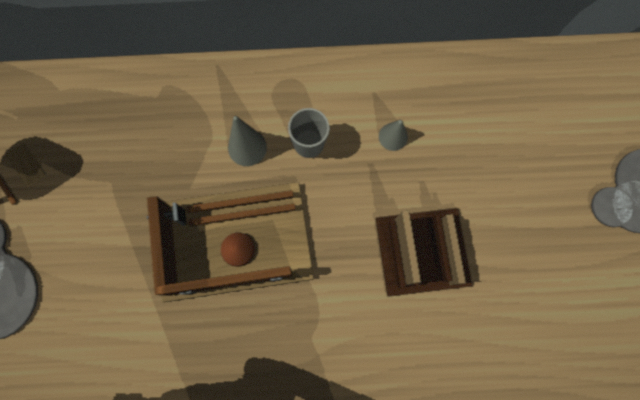

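View pics/scene1.png

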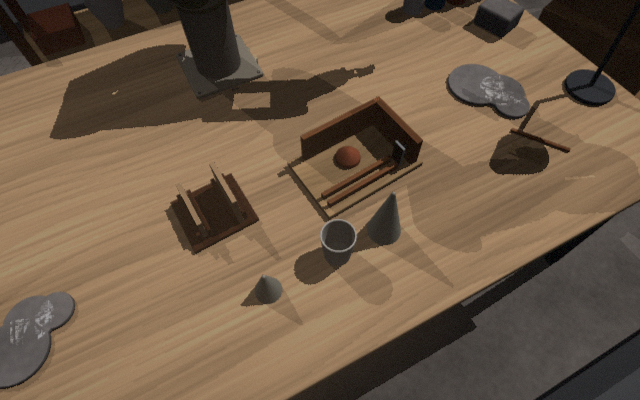

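The pictures match the networks. The tall board is the left-hand one at (407,250) in the top view, the groove rails are at (245,208), and the plate is at (178,213). The frame centre is about (536,184) at yaw 5.85°, and the board about (496.8,-152.2) at yaw 4.1°.

```bash
cat > to.py <<'E'
import sys,numpy as np
from bench import r
from scipy.spatial.transform import Rotation as Ro
# usage: to.py x y z yaw  (mm, deg) -> row in tool axes (m, rad)
x,y,z,yaw=map(float,sys.argv[1:5]); s=r.sense()
R=Ro.from_euler('xyz',s['tcp_rot'],degrees=True); T=Ro.from_euler('xyz',[180,0,yaw],degrees=True)
print(np.round(np.r_[R.inv().apply(np.array([x,y,z])-s['tool_pos'])/1e3,(R.inv()*T).as_rotvec()],4).tolist(), s['time'],s['tool_pos'].round(1),s['tcp_rot'].round(2),s['ft_force'].round(1))
E
python3 to.py 430 190 210 184.1;python3 to.py 496.8 -152.2 160 184.1
```

```text
[-0.3382, -0.2735, 0.0213, 0.0, -0.0, -0.4234] 1.0 [206.7 563.3 231.3] [180.    -0.   159.84] [-0.7  0.2 -0.7]
[-0.5188, -0.5717, 0.0713, 0.0, -0.0, -0.4234] 1.0 [206.7 563.3 231.3] [180.    -0.   159.84] [-0.7  0.2 -0.7]
```

```bash
python3 -m jog '[-0.04,-0.032,0.002,0,0,-0.05, -0.08,-0.065,0.005,0,0,-0.1, -0.12,-0.1,0.008,0,0,-0.16, -0.165,-0.133,0.01,0,0,-0.22, -0.21,-0.17,0.013,0,0,-0.28, -0.25,-0.205,0.016,0,0,-0.33, -0.295,-0.24,0.02,0,0,-0.38, -0.338,-0.273,0.021,0,0,-0.423]' 1; python3 to.py 496.8 -152.2 160 184.1
```

```text
time: 2.0
tool_pos: [430.6, 188.8, 210.4]
tcp_rot: [180.0, 0.0, -175.8]
ft_force: [0.6, 0.6, -0.6]
finger_gap: 85.5
grip_force: 0.0
[-0.0412, -0.3449, 0.0503, 0.0002, 0.0006, 0.0011] 2.0 [430.6 188.8 210.4] [ 1.7999e+02  3.0000e-02 -1.7584e+02] [ 0.6  0.6 -0.6]
```

```bash
python3 -m jog '[-0.006,-0.05,0.005,0,0,0, -0.012,-0.1,0.01,0,0,0, -0.018,-0.15,0.015,0,0,0, -0.024,-0.2,0.02,0,0,0, -0.03,-0.25,0.03,0,0,0, -0.036,-0.3,0.04,0,0,0, -0.0412,-0.345,0.05,0,0,0, -0.0412,-0.345,0.05,0,0,0]'; python3 to.py 496.8 -152.2 60 184.1; python3 m.py | grep tall
```

```text
time: 3.0
tool_pos: [495.1, -153.3, 159.3]
tcp_rot: [180.0, -0.1, -176.1]
ft_force: [-0.3, 0.2, -0.4]
finger_gap: 85.2
grip_force: 0.0
[-0.0019, 0.001, 0.0993, 0.0, -0.0014, -0.0041] 3.0 [ 495.1 -153.3  159.3] [ 1.8000e+02 -8.0000e-02 -1.7613e+02] [-0.3  0.2 -0.4]
top tall top 126 (array([ 544.8, -147.6]), array([32.1, 12.3]), 3.93) [ 544.66719343 -147.26673202  111.87929529]
scene tall top 264 (array([ 496.7, -153.1]), array([131.2,  12. ]), 4.11) [ 500.45793499 -153.0316483   112.7196226 ]
```

Now descend and close; centred within about 1 mm.

```bash
python3 -m jog '[-0.0015,0.001,0.015,0,0,0, -0.0015,0.001,0.03,0,0,0, -0.0015,0.001,0.045,0,0,0, -0.0015,0.001,0.06,0,0,0, -0.0015,0.001,0.075,0,0,0, -0.0015,0.001,0.09,0,0,0, -0.0015,0.001,0.1,0,0,0, -0.0015,0.001,0.1,0,0,0]'
python3 -m jog '[0,0,0,0,0,0,0,0,0,0,0,0,0,0,0,0,0,0,0,0,0,0,0,0,0,0,0,0,0,0,0,0,0,0,0,0]' -1 50; python3 -c "
from bench import r;print(r.sense())"
```

```text
time: 4.1
tool_pos: [496.3, -149.3, 59.2]
tcp_rot: [180.0, -0.1, -175.9]
ft_force: [0.6, 0.9, 0.1]
finger_gap: 85.5
grip_force: 0.0
time: 4.85
tool_pos: [497.2, -149.7, 60.5]
tcp_rot: [-180.0, 0.0, -175.9]
ft_force: [-0.6, -0.1, 1.8]
finger_gap: 11.5
grip_force: 51.2
{'time': 4.85, 'joint_pos': array([-2.24120052e+01,  3.83887747e+00,  1.07766772e+02, -3.10772559e-04,
        6.83729059e+01, -1.16489018e+02]), 'qd': array([ 0.03383286,  0.12542989,  0.02613261, -0.02050792,  0.0448576 ,
        0.07807299]), 'joint_efforts': array([ 8.41567735e-02, -4.73299527e+01, -4.39761651e+01,  4.87476855e-02,
       -1.20750857e-01,  2.89888470e-03]), 'tool_pos': array([ 497.17710109, -149.66217093,   60.52900485]), 'tcp_rot': array([-1.79990177e+02,  1.90641729e-02, -1.75922871e+02]), 'ft_force': array([-0.58197951, -0.08980845,  1.81139486]), 'wrist_torque': array([0.0015464 , 0.00104227, 0.07313645]), 'grip_force': 51.22616529464722, 'finger_gap': 11.537638898052899}
```

```bash
python3 -m jog '[0,0,-0.01,0,0,0, 0,0,-0.025,0,0,0, 0,0,-0.045,0,0,0, 0,0,-0.065,0,0,0, 0,0,-0.085,0,0,0, 0,0,-0.105,0,0,0, 0,0,-0.12,0,0,0, 0,0,-0.12,0,0,0]';  python3 - <<'E'
from h import *
s=snap('scene','scene2.png')
W=cloud(s)
for d in r.outline_of(s,'tall_board')[:1]:
    p=W[d['region']];p=p[~np.isnan(p[:,0])];print(d['score'],d['bbox'],rect(p),np.percentile(p,[2,98],axis=0))
E
python3 to.py 598 160 181 95.85
```

```text
time: 5.85
tool_pos: [498.0, -150.0, 182.3]
tcp_rot: [-179.9, 0.2, -175.9]
ft_force: [0.4, -0.4, -0.6]
finger_gap: 11.3
grip_force: 50.9
0.67 [204.1, 146.2, 232.4, 198.5] (array([ 523. , -150.1]), array([83. , 12.9]), 4.9) [[ 494.53161427 -157.67551998  145.23941694]
 [ 563.55535556 -142.4637259   236.64380862]]
[-0.1229, 0.3015, -0.001, -0.0001, -0.0004, 1.5399] 5.95 [ 496.9 -149.5  180. ] [ 1.7999e+02 -2.0000e-02 -1.7592e+02] [ 0.7 -0.7 -2. ]
```

```bash
python3 -m jog '[-0.01,0.02,0,0,0,0.1, -0.025,0.06,0,0,0,0.28, -0.042,0.105,0,0,0,0.46, -0.06,0.15,0,0,0,0.64, -0.077,0.2,0,0,0,0.82, -0.094,0.245,0,0,0,1.0, -0.11,0.285,0,0,0,1.18, -0.12,0.315,0,0,0,1.35]';python3 to.py 596.7 180.4 181 95.85
```

```text
time: 6.95
tool_pos: [593.8, 175.0, 178.6]
tcp_rot: [-179.9, -0.0, 106.5]
ft_force: [0.3, -1.1, -1.6]
finger_gap: 11.1
grip_force: 50.8
[0.0043, 0.0043, -0.0024, -0.0024, -0.0002, 0.1853] 6.95 [593.8 175.  178.6] [-1.7986e+02 -2.0000e-02  1.0646e+02] [ 0.3 -1.1 -1.6]
```

```bash
python3 -m jog '[0.003,0.003,0,0,0,0.1, 0.0035,0.0045,0,0,0,0.185, 0.0035,0.0045,0,0,0,0.185, 0.0035,0.0045,0,0,0,0.185]';python3 - <<'E'
from h import *
from m import band
for n in('top','scene'):
    s=snap(n,n+'3.png');W=cloud(s)
    for z in((222,242),(133,215)):
        b=band(W,(560,640),(90,270),z);print(n,z,len(b),rect(b),np.percentile(b,[2,50,98],axis=0).round(1).tolist())
    for d in r.outline_of(s,'tall_board')[:1]:
        p=W[d['region']];p=p[~np.isnan(p[:,0])];print(d['score'],d['bbox'],rect(p),np.percentile(p,[2,98],axis=0).round(1).tolist())
E
python3 to.py 596.7 180.4 181 95.85
```

```text
time: 7.45
tool_pos: [597.2, 177.6, 179.4]
tcp_rot: [-179.9, 0.0, 96.2]
ft_force: [-0.1, -0.2, -1.9]
finger_gap: 11.3
grip_force: 50.8
top tall top 0 (array([0., 0.]), array([0., 0.]), 0.0) [nan nan nan]
rack rail tops 1395 (array([ 493. , -196.6]), array([135.9, 126.7]), 4.25) [ 493.7532157  -188.02921392   46.70480489]
walls 1319 (array([533.2, 198. ]), array([164. , 257.9]), 1.26) 108.55416385318654
frame 10142 (array([535.6, 184.3]), array([200.4, 297.2]), 5.92)
rails 783 (array([598.1, 162.2]), array([ 40. , 210.4]), 5.87) 38.18632173813187
plate top 152 (array([583.3, 291.2]), array([62.3, 31.6]), 5.82) [583.39260612 291.26490648  89.05869646]
dome 28 (array([517.8, 149.5]), array([143.9, 195.1]), 6.13) [492.93439684 118.38583502  47.91599195]
scene tall top 0 (array([0., 0.]), array([0., 0.]), 0.0) [nan nan nan]
rack rail tops 836 (array([ 496.7, -198.2]), array([133. , 125.9]), 3.99) [ 501.32734659 -199.59031285   47.86668422]
walls 719 (array([496.5, 218.4]), array([301.6, 110.5]), 59.76) 108.319163103026
frame 7315 (array([537.2, 181.8]), array([200.3, 297.7]), 5.65)
rails 
[... 697 characters left out ...]
34.3]]
scene (222, 242) 380 (array([594.3, 173.1]), array([ 71.6, 120.8]), 31.02) [[565.7, 111.7, 223.0], [603.9, 161.7, 232.4], [633.5, 237.2, 240.4]]
scene (133, 215) 817 (array([606.8, 175. ]), array([ 21.6, 131.4]), 1.22) [[595.8, 110.6, 135.5], [605.0, 154.6, 168.6], [615.4, 237.1, 213.8]]
0.64 [342.5, 114.1, 398.3, 168.0] (array([596.2, 169.7]), array([108.6,  96. ]), 51.6) [[594.6, 110.6, 136.7], [609.7, 235.7, 233.8]]
[0.0028, -0.0006, -0.0006, 0.0001, -0.0, 0.0051] 7.75 [597.6 177.7 180.4] [179.99  -0.    96.14] [ 0.4  0.3 -0.8]m.py:6: RuntimeWarning: Mean of empty slice.
  b=band(W,(410,580),(-185,-110),(106,122));print(n,'tall top',len(b),rect(b),b.mean(0))
  ret = um.true_divide(
```

```bash
sed -i 's/^for n in/if __name__=="__main__":\n  for n in/' m.py; cat > f.py <<'E'
from h import *
from m import band
import sys
z0=float(sys.argv[1]) # board underside expected
a=np.radians(5.85);ex=np.array([np.cos(a),np.sin(a)]);ey=np.array([-ex[1],ex[0]])
for n,c in(('top',(598.2,162.1)),('scene',(598.7,160.6))):
    s=r.snapshot(n);W=cloud(s)
    d=r.outline_of(s,'tall_board')[0];p=W[cv2.erode(d['region'].astype(np.uint8),np.ones((2,2)))>0];p=p[~np.isnan(p[:,0])]
    q=p[:,:2]-c; u=q@ex; v=q@ey-27.5; z=p[:,2]-z0
    print(n,round(d['score'],2),'y',np.percentile(v,[1,99]).round(1),'ztop',np.percentile(z,98).round(1))
    for nm,m in(('side',(z>5)&(z<93)),('top',z>96)):
        m&=np.abs(u)<16
        if m.sum()<30: print(nm,m.sum());continue
        w=np.ones(m.sum());A=np.c_[np.ones(m.sum()),v[m]-v[m].mean(),(z[m]-50)*(nm=='side')]
        for _ in range(20):
            k=np.linalg.lstsq(A*w[:,None],u[m]*w,rcond=None)[0];w=1/np.sqrt(np.abs(u[m]-A@k)+.3)
        print(nm,m.sum(),'x0 %.2f yaw %.4f tilt %.4f vmean %.1f'%(*k,v[m].mean()),'pct',np.percentile(u[m],[2,50,98]).round(1))
E
python3 f.py 132.5
```

```text
top 0.97 y [-77.3  50.6] ztop 101.2
side 385 x0 -5.94 yaw -0.0055 tilt 0.0019 vmean -13.1 pct [-6.8 -5.9 -1.5]
top 128 x0 -1.84 yaw -0.0183 tilt 0.0000 vmean -24.2 pct [-6.3 -2.1  3.9]
scene 0.95 y [-77.6  49.2] ztop 101.2
side 671 x0 5.65 yaw -0.0008 tilt 0.0041 vmean -35.1 pct [2.8 5.6 7.3]
top 118 x0 3.20 yaw 0.0051 tilt 0.0000 vmean -40.4 pct [-2.9  3.2  6.8]
```

View pics/top3.png

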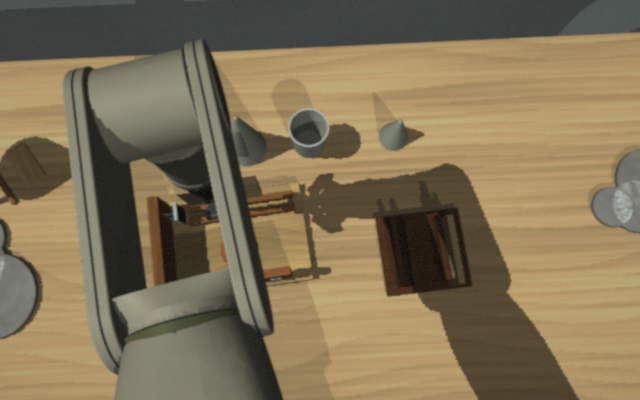

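```bash
python3 -m jog '[0,0,0.01,0,0,0, 0,0,0.025,0,0,0, 0,0,0.04,0,0,0, 0,0,0.055,0,0,0, 0,0,0.07,0,0,0, 0,0,0.08,0,0,0, 0,0,0.087,0,0,0, 0,0,0.087,0,0,0]'; python3 f.py 45.5; python3 to.py 597 178 66 95.85
```

```text
time: 8.95
tool_pos: [597.3, 177.8, 92.7]
tcp_rot: [-180.0, 0.0, 96.1]
ft_force: [-0.7, 0.2, -1.8]
finger_gap: 11.6
grip_force: 50.8
top 0.55 y [-77.1  50.5] ztop 101.1
side 249 x0 -6.31 yaw -0.0046 tilt 0.0043 vmean -11.9 pct [-7.2 -6.3 -5. ]
top 79 x0 -2.41 yaw -0.0220 tilt 0.0000 vmean -32.3 pct [-6.6 -2.2  3.4]
scene 0.58 y [-77.9  52. ] ztop 102.1
side 528 x0 5.79 yaw -0.0007 tilt 0.0053 vmean -36.3 pct [1.  5.7 7.3]
top 128 x0 3.00 yaw 0.0031 tilt 0.0000 vmean -31.9 pct [-3.3  3.1  7.3]
[0.0002, -0.0012, 0.0281, 0.0013, -0.0001, 0.0049] 9.15 [598.2 177.9  94.1] [ 1.7992e+02 -1.0000e-02  9.6130e+01] [-0.6 -0.  -0.8]
```

```bash
python3 -m jog '[0,0,0.004,0,0,0, 0,0,0.008,0,0,0, 0,0,0.012,0,0,0, 0,0,0.016,0,0,0, 0,0,0.02,0,0,0, 0,0,0.02,0,0,0]'; python3 -c "
from bench import r;s=r.sense();print(s['ft_force'],s['wrist_torque'],s['tool_pos'])"
```

```text
time: 9.9
tool_pos: [597.2, 177.7, 72.7]
tcp_rot: [-179.9, 0.0, 96.1]
ft_force: [0.4, 0.0, -2.0]
finger_gap: 11.2
grip_force: 50.8
[ 0.35159303  0.00953547 -1.98649332] [-0.01109303  0.01557108  0.02873555] [597.21688894 177.72077224  72.66983257]
```

Well inside the groove, no contact. Down the last bit in small steps.

```bash
python3 -m jog '[0,0,0.002,0,0,0, 0,0,0.004,0,0,0, 0,0,0.0055,0,0,0, 0,0,0.0055,0,0,0]'; python3 -m jog '[0,0,0.001,0,0,0, 0,0,0.001,0,0,0]'; python3 f.py 18
```

```text
time: 10.4
tool_pos: [597.5, 177.8, 67.6]
tcp_rot: [-180.0, 0.0, 96.1]
ft_force: [-0.6, -0.1, -1.7]
finger_gap: 11.4
grip_force: 50.8
time: 10.65
tool_pos: [597.6, 177.8, 66.8]
tcp_rot: [-180.0, 0.0, 96.1]
ft_force: [0.2, 0.1, -1.3]
finger_gap: 11.7
grip_force: 50.8
top 0.69 y [-77.1  49.9] ztop 102.3
side 182 x0 -6.00 yaw -0.0055 tilt 0.0011 vmean -16.8 pct [-7.  -6.   1.3]
top 70 x0 -2.74 yaw -0.0240 tilt 0.0000 vmean -36.3 pct [-6.3 -3.2  4.1]
scene 0.62 y [-77.7  49.7] ztop 103.0
side 348 x0 5.41 yaw -0.0008 tilt 0.0074 vmean -45.2 pct [1.5 5.5 7.1]
top 109 x0 2.82 yaw 0.0154 tilt 0.0000 vmean -36.4 pct [-3.2  2.9  6.6]
```

```bash
for i in 1; do python3 -m jog '[0,0,0.0005,0,0,0, 0,0,0.0005,0,0,0]'|sed -n 2,4p; python3 -m jog '[0,0,0.0005,0,0,0, 0,0,0.0005,0,0,0]'|sed -n 2,4p; done
```

```text
tool_pos: [597.8, 177.8, 66.6]
tcp_rot: [180.0, -0.0, 96.1]
ft_force: [-0.4, -0.6, 0.9]
tool_pos: [597.8, 177.8, 66.6]
tcp_rot: [180.0, -0.0, 96.1]
ft_force: [-1.6, -0.3, 6.0]
```

```bash
python3 -m jog '[0,0,0.0005,0,0,0, 0,0,0.0005,0,0,0]'|sed -n 2,4p
```

```text
tool_pos: [597.9, 177.9, 66.5]
tcp_rot: [180.0, -0.0, 96.1]
ft_force: [-4.2, -0.5, 9.3]
```

```bash
python3 -m jog '[0,0,-0.0006,0,0,0, 0,0,-0.0006,0,0,0, 0.003,0,-0.0006,0,0,0, 0.007,0,-0.0006,0,0,0, 0.011,0,-0.0006,0,0,0, 0.015,0,-0.0006,0,0,0, 0.018,0,-0.0006,0,0,0, 0.018,0,-0.0006,0,0,0]'; python3 f.py 18
```

```text
time: 12.6
tool_pos: [596.5, 195.9, 66.6]
tcp_rot: [179.9, 0.0, 96.1]
ft_force: [-0.1, -2.7, 5.0]
finger_gap: 11.5
grip_force: 51.8
top 0.57 y [-58.9  65.5] ztop 103.1
side 190 x0 -5.28 yaw -0.0048 tilt 0.0028 vmean -12.2 pct [-6.1 -5.3 -4.1]
top 64 x0 -1.69 yaw -0.0400 tilt 0.0000 vmean -40.5 pct [-6.2 -1.7  3.7]
scene 0.75 y [-59.5  69.8] ztop 102.3
side 380 x0 6.03 yaw -0.0016 tilt 0.0019 vmean -22.7 pct [-0.   6.1  8.1]
top 86 x0 3.95 yaw -0.0061 tilt 0.0000 vmean -19.1 pct [-0.8  4.   7.4]
```

Front edge is at about y 68, leaving some 17 mm. I'll go on slowly.

```bash
python3 -m jog '[0.002,0,0,0,0,0, 0.004,0,0,0,0,0, 0.006,0,0,0,0,0, 0.008,0,0,0,0,0, 0.010,0,0,0,0,0, 0.012,0,0,0,0,0, 0.012,0,0,0,0,0]'|sed -n 1,4p;  python3 -m jog '[0.001,0,0,0,0,0, 0.002,0,0,0,0,0,0.002,0,0,0,0,0]'|sed -n 2,4p;  python3 -m jog '[0.001,0,0,0,0,0, 0.002,0,0,0,0,0,0.002,0,0,0,0,0]'|sed -n 2,4p
```

```text
time: 13.68
tool_pos: [595.2, 207.7, 66.5]
tcp_rot: [179.9, 0.0, 96.1]
ft_force: [0.8, -3.2, 5.0]
tool_pos: [595.0, 209.4, 66.6]
tcp_rot: [179.9, 0.0, 96.1]
ft_force: [0.6, -3.9, 5.3]
tool_pos: [594.8, 211.5, 66.5]
tcp_rot: [179.9, 0.0, 96.1]
ft_force: [0.3, -3.7, 4.3]
```

```bash
python3 -m jog '[0.001,0,0,0,0,0, 0.002,0,0,0,0,0,0.002,0,0,0,0,0]'|sed -n 2,4p;  python3 -m jog '[0.001,0,0,0,0,0, 0.002,0,0,0,0,0,0.002,0,0,0,0,0]'|sed -n 2,4p;python3 -m jog '[0.001,0,0,0,0,0, 0.002,0,0,0,0,0,0.002,0,0,0,0,0]'|sed -n 2,4p
```

```text
tool_pos: [594.6, 213.2, 66.6]
tcp_rot: [179.9, 0.0, 96.1]
ft_force: [0.4, -5.1, 6.3]
tool_pos: [594.5, 214.9, 66.6]
tcp_rot: [179.9, 0.1, 96.1]
ft_force: [0.2, -7.2, 6.4]
tool_pos: [594.3, 216.5, 66.6]
tcp_rot: [179.9, 0.1, 96.1]
ft_force: [0.7, -8.7, 6.0]
```

```bash
python3 -m jog '[0.001,0,0,0,0,0, 0.002,0,0,0,0,0,0.003,0,0,0,0,0,0.004,0,0,0,0,0,0.004,0,0,0,0,0]'|sed -n 2,4p;  python3 -m jog '[0.001,0,0,0,0,0, 0.002,0,0,0,0,0,0.0025,0,0,0,0,0,0.0025,0,0,0,0,0]'; python3 f.py 18; python3 - <<'E'
from h import *
from m import band
for n in('top','scene'):
    s=snap(n,n+'4.png');W=cloud(s)
    b=band(W,(550,650),(20,340),(84,97));print(n,len(b),np.percentile(b[:,1],[2,20,50,80,98]).round(1),rect(b))
im=cv2.imread('pics/scene4.png')[90:230,270:440];cv2.imwrite('pics/s4c.png',cv2.resize(im,None,fx=4,fy=4))
print(r.sense())
E
```

```text
tool_pos: [594.0, 219.8, 66.6]
tcp_rot: [179.9, 0.1, 96.1]
ft_force: [-0.1, -10.4, 6.8]
time: 16.68
tool_pos: [593.8, 221.7, 66.7]
tcp_rot: [179.9, 0.2, 96.1]
ft_force: [0.6, -14.1, 8.1]
finger_gap: 11.5
grip_force: 52.2
top 0.92 y [-33.1  93.1] ztop 102.5
side 233 x0 -5.24 yaw -0.0051 tilt 0.0001 vmean 4.2 pct [-6.3 -5.3 -1.2]
top 92 x0 -1.20 yaw -0.0045 tilt 0.0000 vmean -17.1 pct [-5.4 -1.2  4. ]
scene 0.59 y [-33.5  93.5] ztop 102.9
side 374 x0 6.01 yaw 0.0028 tilt 0.0031 vmean 1.7 pct [0.5 6.1 7.8]
top 95 x0 3.39 yaw 0.0128 tilt 0.0000 vmean 0.6 pct [-2.8  3.4  8. ]
top 145 [157.  183.1 288.8 305.6 308.3] (array([584.9, 231.4]), array([ 54.7, 151.6]), 5.45)
scene 191 [155.  184.  276.8 305.5 320.5] (array([586.5, 239.6]), array([170.5,  54. ]), 89.91)
{'time': 16.975, 'joint_pos': array([15.95923635, 19.98066666, 88.46584725, -0.2041224 , 71.51583122,
        9.94836474]), 'qd': array([ 0.02973014, -0.06205601,  0.01310553,  0.09219717,  0.06502654,
        0.13114478]), 'joint_efforts': array([ 7.76645064e+00, -5.97205067e+01, -4.38999581e+01,  4.00100470e+00,
       -1.12363916e+00,  4.27530007e-02]), 'tool_pos': array([593.74633855, 221.76743534,  66.64391416]), 'tcp_rot': array([179.92956631,   0.18423649,  96.07541031]), 'ft_force': array([ -0.03890991, -13.3200369 ,   7.67720466]), 'wrist_torque': array([-1.90562896, -0.06266972,  0.00743333]), 'grip_force': 52.16641545295715, 'finger_gap': 11.587582142368944}
```

View pics/s4c.png

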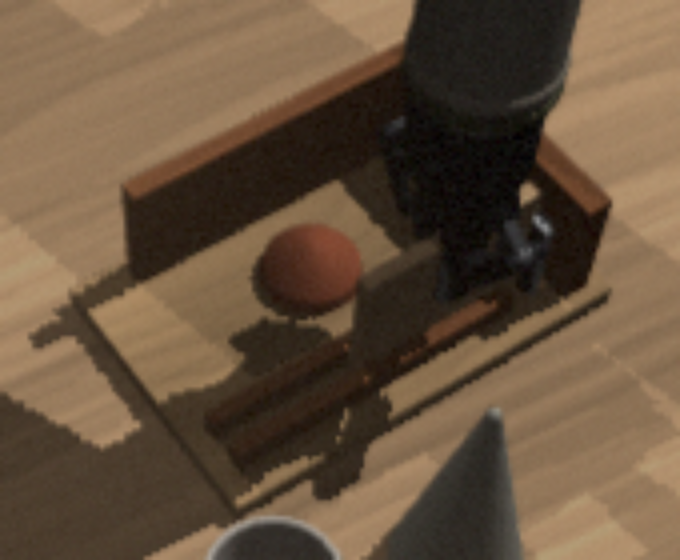

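The crop shows the board upright in the groove, held by the fingers at (460,270) and with its front edge against the plate. The board edge at y ≈ 94 (plate pushed in about 9 mm) and the wrist force (13.5 N less about 3.5 N sliding friction) both give about 10 N.

```bash
python3 -m jog '[0,0,0,0,0,0,0,0,0,0,0,0,0,0,0,0,0,0]'; python3 -c "
from bench import r;print(r.hand_in())"
```

```text
time: 17.35
tool_pos: [593.8, 221.8, 66.7]
tcp_rot: [179.9, 0.2, 96.1]
ft_force: [0.8, -12.9, 7.6]
finger_gap: 11.4
grip_force: 52.2
the job is handed in; nothing more can be done
None
```

I handed the job in with the tall board upright in the groove, still gripped at about 52 N and pressing the sealing plate with an estimated 10 N; no verdict came back.

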